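# Show a drive's rear marker to the bench camera

## Task

Take the marked drive out of the storage rack and seat it fully down in the black dock with its round marker facing the inspection mirror. Then swing the mirror by its knob until the bench camera, looking into the middle of the mirror, sees that marker (the pointer under the mirror then points at it), and finish while still holding the knob there, because a spring turns the mirror back. Leave the sled in the rack and everything else on the bench where it is.

Things in the scene. Friction and masses are not known exactly. Their poses are not given: they have to be found in the camera images.
- drive: The marked drive: a flat aluminium slab standing on its short edge in one of the rack's two slots, 15 mm thick (its x), 70 mm wide (its y), 100 mm tall (its z), about 110 g. Origin: centre of its underside. Its -x face bears the round black-and-white marker, its +x face a large white label. In the rack its underside is 10 mm above the table and its marked face looks to the rack's -x.
- drive_marker (a point): Centre of the flat round marker (24 mm across) on the drive's -x face, 50 mm above its underside.
- sled: Bystander in the rack's other slot (which slot is which varies): an empty grey drive sled, an open frame 15 x 70 mm and 70 mm tall, so 30 mm shorter than the drive, with no marker. Origin: centre of its underside.
- rack: Fixed grey storage rack, 150 mm (x) x 100 mm (y), 30 mm tall, origin at the centre of its underside. Two slots, 19 x 74 mm and 20 mm deep, at x = -40 and +40 mm, long side along y. A low aluminium lip, 14 mm deep and 10 mm tall, is on its -x side.
- dock: Fixed black drive dock, 60 mm (x) x 110 mm (y), 54 mm tall, origin at the centre of its underside. One slot in the middle, 18 x 73 mm, 34 mm deep, its mouth flared by 5 mm on every side over the top 8 mm (grey), long side along y. Its -x side, with a low grey step (12 mm deep and 12 mm tall), looks roughly towards the mirror. A drive seated with its axes along the dock's axes has its marker on the mirror's side.
- dock_mouth (a point): Centre of the dock's slot at its top, 54 mm above the table.
- dock_seat (a point): Centre of the floor of the dock's slot, 20 mm above the table: where the centre of the seated drive's underside belongs. Axes as the dock's.
- dock_view (a point): Where the marker's centre is when the drive is rightly seated: 7.5 mm to the dock's -x side of the slot's centre, 70 mm above the table.
- stage: Fixed inspection bench: a low aluminium rail (30 mm wide, 12 mm tall) with the turning mirror at one end, over this body's origin (on the table), and the camera at the other end. Its +x runs along the rail from mirror to camera, z is up. The camera is a grey box up to 93 mm tall, 380 to 445 mm from the origin, and looks along -x at the middle of the mirror; the centre of its lens is at x = 380 mm, 70 mm above the table.
- mirror_axis (a point): Middle of the mirror, on its vertical turning axis, 70 mm above the table (the height of camera lens and seated marker too). Fixed; axes as the bench's.
- mirror (a joint): Angle of the mirror about its vertical axis, rad, 0 to 0.8; grows counter-clockwise seen from above. At 0, its spring-held rest, the mirror (60 x 56 mm, up to 101 mm above the table) faces the camera squarely. The camera then sees a point whose bearing from the mirror's axis, counter-clockwise from the rail's +x, is twice this angle. The spring turns it back with 0.35 N m per rad (about 2.5 N at the knob at 0.5 rad).
- mirror_knob (a point): The mirror's knob: an upright black post, 14 mm in diameter, 48 to 110 mm above the table, at the end of an 8 mm round arm (axis 53 mm above the table) reaching 70 mm straight back from the mirror's axis, behind the mirror. This point is on the post's axis, 95 mm above the table; it moves on a 70 mm circle about the mirror's axis. Its x axis points from the knob to the mirror's axis. To be pinched from above.
- pointer: Flat black needle under the mirror, 19 to 22 mm above the table, reaching 92 mm from the mirror's axis. Geared to turn twice as far as the mirror, so its +x axis (root to tip) is the camera's line of sight after reflection at the middle of the mirror. Origin on the mirror's axis at table height. It is driven by the mirror and only shows; it is not to be pushed.
- heatsink: Bystander: finned aluminium heat sink, 60 x 60 x 34 mm. Origin: centre of its underside.
- driver: Bystander: screwdriver lying flat, 160 mm long. Origin: about its middle, on the table.
- screwtray: Bystander: small grey four-way screw tray, 100 x 75 x 28 mm. Origin: centre of its underside.
- bigdrive: Bystander: large aluminium disk drive lying flat, 147 x 101 x 26 mm. Origin: centre of its underside.
- fan: Bystander: black case fan lying flat, 80 x 80 x 25 mm. Origin: centre of its underside.
- mug: Bystander: white mug, 80 mm wide, 95 mm tall. Origin: centre of its underside.
- board: Bystander: circuit board with chips lying flat, 170 x 120 mm, up to 22 mm tall. Origin: centre of its underside.

How it is judged (in metres and radians):
On the way, in this order (a step that is already met when the one before it is completed fails the run):
1. the drive is seated in the dock, marker towards the mirror, and let go (horizontal distance between drive and dock_seat below 0.005 m and z of drive in the frame of dock_seat below 0.005 m and distance between drive_marker and dock_view below 0.01 m and angle between drive's own z axis and vertical below 0.18 rad and contact force between the fingers and drive below 0.1 N), for 0.3 s.
2. the mirror is held by its knob so that the reflected line of sight falls on the marker (y of drive_marker in the frame of pointer between -0.02 and 0.02 m and x of drive_marker in the frame of pointer above 0.05 m and contact force between the fingers and mirror above 0.3 N), for 0.3 s.
At the end, for the whole second after the job is handed in: Drive in the dock slot (underside within 5 mm of its seat, tilt < 0.18 rad, marker within 10 mm of its place), not touched; fingers press the mirror > 0.3 N, mirror still (< 0.1 rad/s), pointer line within 20 mm of the marker sideways; sled moved < 20 mm, bystanders < 30 mm (all of step 1 and all of step 2 and velocity of joint mirror between -0.1 and 0.1 rad/s and distance of sled from where it was at the start of the episode below 0.02 m and distance of each of heatsink, driver, screwtray, bigdrive, fan, mug, board from where it was at the start of the episode below 0.03 m); the arm keeps its last pose, push and grip.
It fails at once if the sled or another bystander is shoved out of place (distance of sled from where it was at the start of the episode above 0.02 m or distance of any of heatsink, driver, screwtray, bigdrive, fan, mug, board from where it was at the start of the episode above 0.03 m).
It also fails if it takes over 58 s, if anything falls off the work surface, if the arm or the gripper's body presses on something with over 40 N, if the wrist force passes 120 N, or if a joint passes its speed limit or range.

## Robot

A 6-joint arm with a two-finger parallel gripper is mounted at the origin on the work surface. World frame = base frame: x ahead of the robot, y to its left, z up, the work surface at z = 0. Lengths are in m, angles in degrees, forces in N, time in s.
With the tool pointing down it reaches from about 0.275 to 1 m from the base axis. Payload 8.4 kg.
Tool frame: the origin (TCP) lies where the fingers leave the gripper's body, on its centre line; the fingertips stand 73 mm ahead of it and the grasp point (between the pads) lies 54 mm ahead of it; z points along the fingers, y is the line along which they close (so a half turn about z gives the same grasp; the last joint's range is limited). The gripper opens to 85 mm and grips with 20 to 120 N. Pads are 22 mm wide; open, the fingers measure 114 mm over their backs; the gripper's body (76 mm by 85 mm) begins 54 mm behind the grasp point. The pads swing forward as they close: fully open they stand 13 mm farther back than shut.
Start: joints at [62.945, 20.225, 93.587, -0, 66.188, -0.138], TCP at [0.283, 0.557, 0.304] pointing down, gripper open.
Joint ranges: [-150.9, 150.9], [-52.94, 120.26], [3.33, 152.33], [-74.26, 254.26], [0, 154.13], [-172.89, 172.89]. Speed limits (degrees/s): [127.2, 127.2, 159.86, 180, 180, 180].

## Interface

Orientations are given as a 3x3 rotation matrix whose columns are the frame's x, y, z axes.
In Python, from workcell import ctrl, vision, workorder gives the robot as it stands.
- The arm moves only by the tool send_rows, never from a script. Its argument "rows" is one flat list of numbers, 7 for each row, row after row: the turn, a rotation vector about the tool's x, y, z in rad, then the shift along the tool's x, y, z in m, then the closure, from -1 (fully open) to 1 (shut). In form: [rx, ry, rz, x, y, z, gripper, rx, ry, rz, x, y, z, gripper, ...]. A call has 1 to 20 rows; each row shifts and turns the commanded pose from where the row before left it, along the tool's axes as they then stand; what a row does not reach is not made up. A row lasts 1/8 s, in which the tool goes at most 62.5 mm and 10.7 degrees, less where a joint would pass 70% of its speed; a pose out of reach is approached as far as the arm can. A call with a gripper value outside its range is refused whole. The fingers move at their own pace and stop on an object; "force" is the grip in N (left out, the last holds). Time passes only in rows, so rows that do not move let the fingers close. It gives the time, the measured TCP pose, the force, the opening and the grip force at its end, in the units of the state.
- ctrl.read_state(): the state, without advancing time (a new reading comes with each control period).
- vision.snapshot(name): name is "scene" or "side" or "wrist"; returns the picture (400x640x3 uint8, red, green, blue); there is no depth.
- vision.camera_info(name): a dict with "camera_matrix" (3x3 intrinsics, pixels), "R" (3x3) and "t" (3): a world point X has camera coordinates R X + t. Camera axes: x right, y down, z forward; pixel columns grow to the right and rows downward; lengths in m; the calibration is good to about 2 mm. The wrist camera is an equidistant fisheye: a pixel r from the principal point sees the ray r / f radians off the axis. A picture is of the moment at which its call begins: read the wrist's pose just before it. camera_info takes no time and is no camera call; for the wrist camera it gives the pose at the moment of the call.
- workorder.finish_job(): hands the job in; it is judged then, once.
The state is a dict: "clock": time; "qpos": joint angles; "joint_vel": joint speeds; "effort": joint torques, N m; "ee_pos": TCP position; "orientation": TCP orientation; "wrist_force": force on the tool from outside, world axes, zero at the start; "torque": the same for the moment, N m; "opening": opening from 0.0 (shut) to 1.0 (fully open); "grasp_force": force on a finger pad.
Only numpy, scipy, OpenCV 4.12 (cv2) and the standard library are available. Lean on these libraries where they do the work, as an engineer would, in place of code of your own. Each camera call takes 0.05 s, during which the arm holds its last target. There are 200 camera calls.

## Working session

There is one attempt and no reset: what is moved stays moved. The work goes in short steps, Python scripts to look and compute and a tool call to move; the robot and the scene stay as the last step left them, time stands still between calls to the robot, and variables do not carry over. Pictures are saved under pics/ and viewed, at most 10 in all, crops included, and the job is handed in when it is done.

Besides the shell and the picture viewer there is one more tool, called after "Call:" as name(argument=value, ...) on one line, values as JSON. send_rows: Moves the arm, as the interface text tells. Its arguments: {"type":"object","properties":{"rows":{"type":"array"},"force":{"type":"number"}},"required":["rows"]}

```bash
mkdir -p pics && cat > h.py <<'E'
import numpy as np, cv2
from workcell import ctrl, vision, workorder
def snap(n,f):
    i=vision.camera_info(n); p=vision.snapshot(n); cv2.imwrite('pics/'+f+'.png',p[:,:,::-1]); return p,i
def plane(name,uv,z,i=None):
    i=i or vision.camera_info(name); K=np.array(i['camera_matrix']);R=np.array(i['R']);t=np.array(i['t'])
    d=np.array([(uv[0]-K[0,2])/K[0,0],(uv[1]-K[1,2])/K[1,1],1.])
    if name=='wrist':
        r=np.hypot(d[0],d[1]); d=np.array([np.sin(r)*d[0]/r,np.sin(r)*d[1]/r,np.cos(r)])
    c=-R.T@t; d=R.T@d
    return c+d*(z-c[2])/d[2]
E
python3 - <<'E'
from h import *
for n in ['scene','side','wrist']:
    p,i=snap(n,n+'0'); print(n,np.round(i['camera_matrix'],1).tolist(),np.round(-np.array(i['R']).T@np.array(i['t']),3),np.round(i['R'],2).tolist())
print(ctrl.read_state())
a=cv2.imread('pics/scene0.png')
E
```

```text
scene [[443.1, 0.0, 325.3], [0.0, 443.1, 197.3], [0.0, 0.0, 1.0]] [1.285 0.224 1.188] [[-0.26, 0.97, 0.0], [0.8, 0.22, -0.57], [-0.55, -0.15, -0.82]]
side [[377.8, 0.0, 321.5], [0.0, 377.8, 194.7], [0.0, 0.0, 1.0]] [ 0.08  -0.918  0.726] [[0.88, -0.47, -0.02], [-0.25, -0.45, -0.86], [0.39, 0.76, -0.51]]
wrist [[309.7, 0.0, 319.6], [0.0, 309.7, 204.5], [0.0, 0.0, 1.0]] [0.207 0.595 0.374] [[0.45, 0.89, -0.0], [0.84, -0.43, 0.33], [0.29, -0.15, -0.94]]
{'clock': 0.15, 'qpos': array([ 6.29460698e+01,  2.02540459e+01,  9.36198546e+01,  1.20904011e-03,
        6.61876887e+01, -1.37132688e-01]), 'joint_vel': array([-0.04624425, -0.05858393, -0.07682375, -0.0051553 ,  0.15244691,
       -0.06836412]), 'effort': array([-1.07682812e-03, -6.05649161e+01, -3.42332983e+01, -8.10941560e-05,
        6.21337953e-03, -5.33989876e-06]), 'ee_pos': array([0.28279428, 0.55703533, 0.30332251]), 'orientation': array([[-8.91660983e-01,  4.52703473e-01, -5.06103173e-04],
       [ 4.52703756e-01,  8.91660479e-01, -9.48530964e-04],
       [ 2.18689361e-05, -1.07488286e-03, -9.99999422e-01]]), 'wrist_force': array([-0.21220425, -0.04070068,  0.31014081]), 'torque': array([-0.02292475,  0.04968727,  0.00535486]), 'grasp_force': 0.0, 'opening': 0.9999828577611217}
```

View pics/scene0.png

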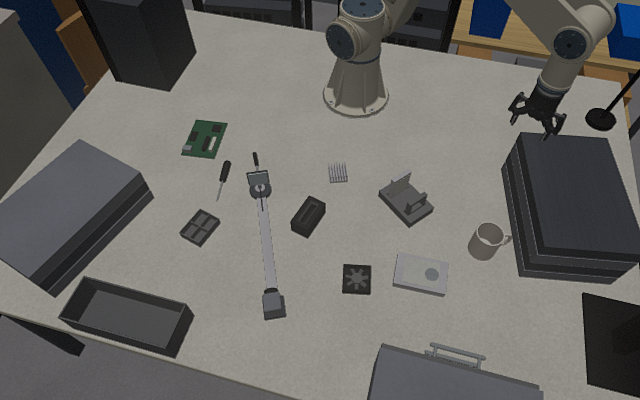

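View pics/wrist0.png

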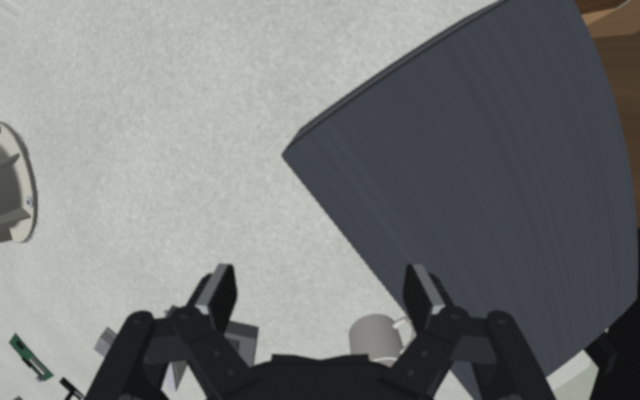

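View pics/side0.png

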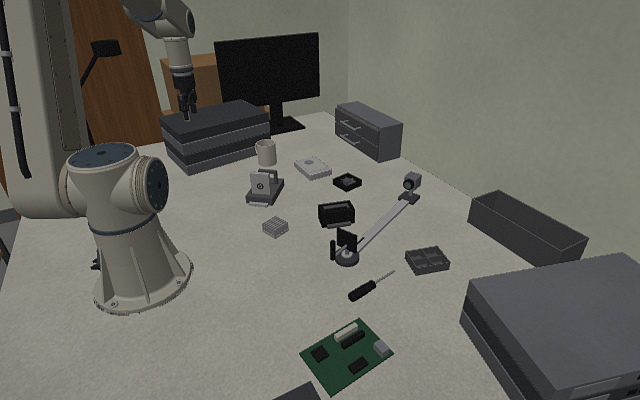

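Scene: rack ~(405,198), dock ~(308,216), mirror ~(259,185), bench camera ~(273,303). The side view shows the marker at ~(261,185) and the dock's step on the mirror side. I'll enlarge both.

```bash
python3 - <<'E'
import cv2
a=cv2.imread('pics/scene0.png')[145:325,235:445]; cv2.imwrite('pics/sc.png',cv2.resize(a,None,fx=3.3,fy=3.3,interpolation=cv2.INTER_CUBIC))
a=cv2.imread('pics/side0.png')[160:280,235:435]; cv2.imwrite('pics/sd.png',cv2.resize(a,None,fx=4,fy=4,interpolation=cv2.INTER_CUBIC))
E
```

```text
(no output)
```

View pics/sc.png

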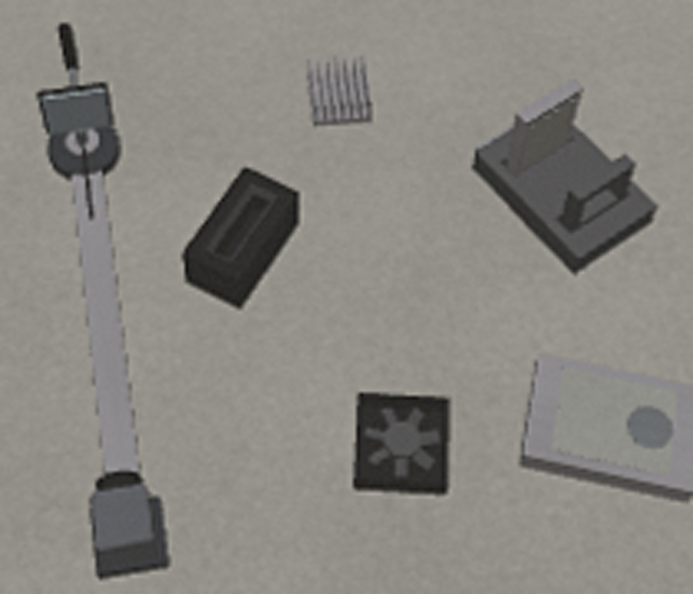

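View pics/sd.png

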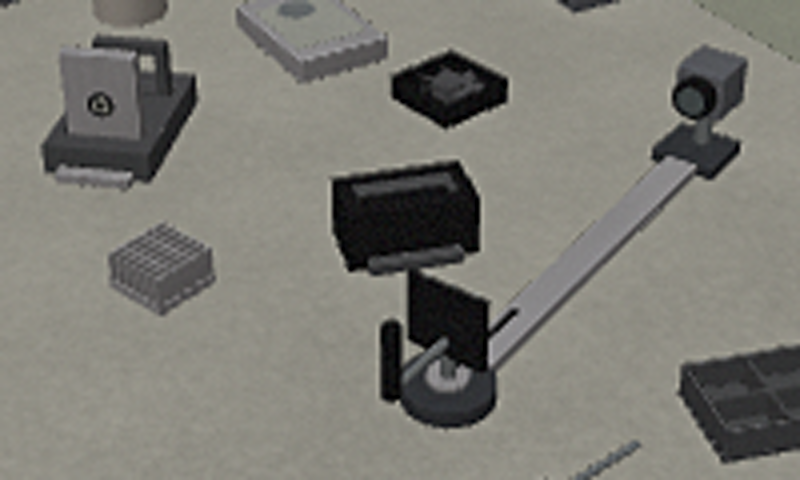

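Scene crop: drive in the rack's upper-left slot (top edge (515,118)-(580,82)), sled in the other. Dock slot centre ~(243,223), knob top ~(65,28), mirror hub ~(81,140). In the side crop the marker is at (100,104), looking toward the rack's lip side.

```bash
python3 - <<'E'
from h import *
S=lambda x,y,z:np.round(plane('scene',(235+(x-1.1)/3.3,145+(y-1.1)/3.3),z)[:2],4)
D=lambda x,y,z:np.round(plane('side',(235+(x-1.5)/4,160+(y-1.5)/4),z)[:2],4)
print('drive top S',S(515,118,.11),S(580,82,.11)); print('drive top D',D(60,50,.11),D(139,56,.11))
print('rack S',S(475,150,.03),S(577,258,.03),S(657,206,.03)); print('rack D',D(43,145,.03),D(152,163,.03),D(197,75,.03))
print('dock S',S(246,169,.054),S(299,193,.054),S(240,290,.054),S(184,255,.054),'slot',S(243,223,.054))
print('dock D',D(332,180,.054),D(460,161,.054),D(479,207,.054),D(345,220,.054))
print('knob',S(65,28,.11),D(391,322,.11)); print('rail S',S(88,176,.012),S(121,475,.012),'hub',S(81,140,.03),D(447,375,.03))
print('lens D', D(688,97,.07)); print('mirtop S',S(39,93,.101),S(108,84,.101)); print('mirtop D',D(408,271,.101),D(489,302,.101))
print('heatsink',S(340,100,.02),'pointer tip',S(92,217,.02))
E
```

```text
drive top S [0.4566 0.2095] [0.3992 0.2607]
drive top D [0.4018 0.2573] [0.4588 0.2116]
rack S [0.4437 0.1779] [0.5395 0.2929] [0.4624 0.3571]
rack D [0.3705 0.2402] [0.4446 0.1631] [0.5426 0.2931]
dock S [ 0.5396 -0.0254] [0.5528 0.0299] [0.6671 0.0063] [ 0.6454 -0.053 ] slot [ 0.5984 -0.0111]
dock D [0.5525 0.027 ] [6.602e-01 3.000e-04] [ 0.6368 -0.067 ] [ 0.5343 -0.0307]
knob [ 0.4641 -0.227 ] [ 0.4669 -0.2258]
rail S [ 0.5605 -0.1809] [ 0.8455 -0.0484] hub [ 0.5332 -0.1958] [ 0.522  -0.2083]
lens D [ 0.8763 -0.029 ]
mirtop S [ 0.5384 -0.2266] [ 0.5113 -0.1678]
mirtop D [ 0.5113 -0.171 ] [ 0.5415 -0.229 ]
heatsink [0.4115 0.0345] pointer tip [ 0.609  -0.1585]
```

```bash
cat >> h.py <<'E'
def go(target,bearing):
    "turn about tool z (rad), then shift in tool axes after the turn (m); tool straight down"
    s=ctrl.read_state(); R=np.array(s['orientation']); b=np.degrees(np.arctan2(R[1,1],R[0,1]))
    w=(b-bearing+180)%360-180; c,q=np.cos(np.radians(bearing)),np.sin(np.radians(bearing))
    T=np.array([[-q,c,0],[c,q,0],[0,0,-1.]])
    print('pos',np.round(s['ee_pos'],4),'bearing %.2f'%b,'tilt',np.round(R[:2,2],4),'turn %.4f rad'%np.radians(w),'shift',np.round(T.T@(np.array(target)-s['ee_pos']),4))
E
python3 -c "
from h import *
go((.432,.238,.33),50.3)"
```

```text
pos [0.2828 0.557  0.3033] bearing 63.08 tilt [-0.0005 -0.0009] turn 0.2231 rad shift [-0.3186 -0.1502 -0.0267]
```

Call:
send_rows(rows=[0,0,0.1115,0,0,-0.013,-1,0,0,0.1115,0,0,-0.014,-1,0,0,0,-0.04,-0.019,0,-1,0,0,0,-0.04,-0.019,0,-1,0,0,0,-0.04,-0.019,0,-1,0,0,0,-0.04,-0.019,0,-1,0,0,0,-0.04,-0.019,0,-1,0,0,0,-0.04,-0.019,0,-1,0,0,0,-0.04,-0.019,0,-1,0,0,0,-0.039,-0.017,0,-1,0,0,0,0,0,0,-1,0,0,0,0,0,0,-1])

```text
clock: 1.65
ee_pos: [0.4325, 0.2382, 0.3308]
orientation: [[-0.769, 0.639, -0.0], [0.639, 0.769, 0.0], [0.0, -0.0, -1.0]]
wrist_force: [-0.2, 0.1, -0.1]
opening: 0.999
grasp_force: 0.0
```

```bash
python3 - <<'E'
from h import *
p,i=snap('wrist','w1'); import pickle; pickle.dump(i,open('w1.pkl','wb')); go((.432,.238,.33),50.3)
a=p[80:380,120:520,::-1]; cv2.imwrite('pics/w1c.png',cv2.resize(a,None,fx=2,fy=2,interpolation=cv2.INTER_CUBIC))
E
```

```text
pos [0.4324 0.2386 0.3308] bearing 50.31 tilt [-0.0003  0.0002] turn 0.0002 rad shift [-0.0001 -0.0007  0.0008]
```

View pics/w1c.png

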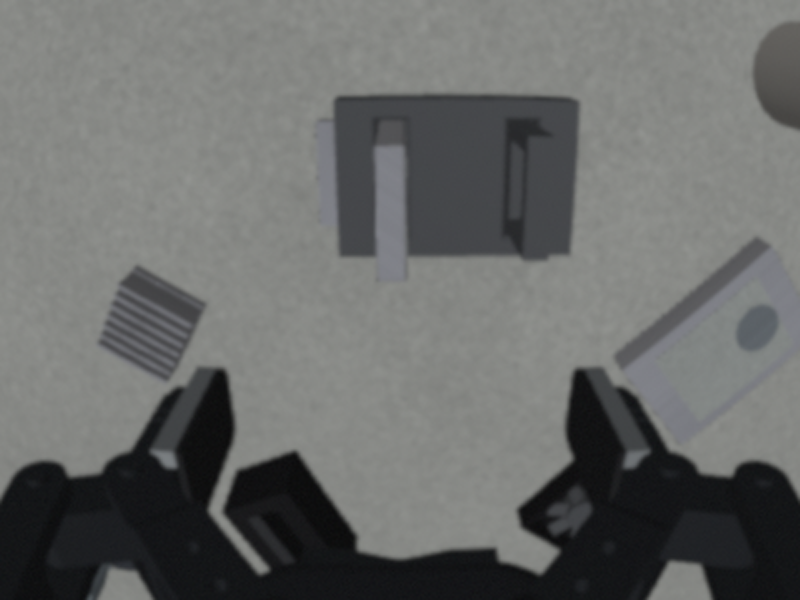

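Drive top in the crop: corners (374,143), (405,143), (408,280), (376,281). Rack top: (336,100), (577,100), (570,253), (341,255). The dock is at the lower left.

```bash
python3 - <<'E'
from h import *; import pickle
i=pickle.load(open('w1.pkl','rb'))
W=lambda x,y,z:plane('wrist',(120+(x-.5)/2,80+(y-.5)/2),z,i)[:2]
def rep(n,q,z):
    P=np.array([W(*c,z) for c in q]); m=P.mean(0); r=cv2.minAreaRect((P*1000).astype(np.float32)); d=(P[3]+P[2]-P[0]-P[1])/2
    print(n,np.round(P,4).tolist(),'c',np.round(m,4),'len',np.linalg.norm(d).round(4),'bearing of -y %.1f'%np.degrees(np.arctan2(d[1],d[0])),'w',np.linalg.norm(P[1]-P[0]).round(4),np.linalg.norm(P[2]-P[3]).round(4)); return m
m=rep('drive',[(374,143),(405,143),(408,280),(376,281)],.11)
rep('rack',[(336,100),(577,100),(570,253),(341,255)],.03)
go((m[0],m[1],.145),50.3)
E
```

```text
drive [[0.3964, 0.252], [0.4059, 0.2633], [0.4607, 0.2198], [0.4507, 0.207]] c [0.4284 0.2355] len 0.0702 bearing of -y -39.0 w 0.0147 0.0163
rack [[0.3695, 0.2407], [0.4618, 0.3549], [0.5398, 0.2933], [0.4456, 0.1782]] c [0.4542 0.2668] len 0.099 bearing of -y -38.9 w 0.1468 0.1488
pos [0.4324 0.2386 0.3308] bearing 50.31 tilt [-0.0003  0.0002] turn 0.0002 rad shift [ 0.0011 -0.0049  0.1858]
```

Call:
send_rows(rows=[0,0,-0.012,0,0,0,-1,0,0,0,0.001,-0.005,0.04,-1,0,0,0,0,0,0.05,-1,0,0,0,0,0,0.05,-1,0,0,0,0,0,0.03,-1,0,0,0,0,0,0.019,-1,0,0,0,0,0,0,-1,0,0,0,0,0,0,1,0,0,0,0,0,0,1,0,0,0,0,0,0,1,0,0,0,0,0,0,1,0,0,0,0,0,0,1,0,0,0,0,0,0,1,0,0,0,0,0,0,1,0,0,0,0,0,0,1], force=40)

```text
clock: 3.58
ee_pos: [0.429, 0.235, 0.1424]
orientation: [[-0.777, 0.629, 0.001], [0.629, 0.777, 0.0], [-0.0, 0.001, -1.0]]
wrist_force: [-0.9, -0.5, 7.0]
opening: 0.169
grasp_force: 40.3
```

Call:
send_rows(rows=[0,0,0,0,0,-0.01,1,0,0,0,0,0,-0.02,1,0,0,0,0,0,-0.04,1,0,0,0,0,0,-0.05,1,0,0,0,0,0,-0.04,1,0,0,0,0,0,-0.02,1,0,0,0,0,0,0,1])

```text
clock: 4.45
ee_pos: [0.4291, 0.2351, 0.3236]
orientation: [[-0.777, 0.629, 0.003], [0.629, 0.777, 0.002], [-0.001, 0.003, -1.0]]
wrist_force: [-0.7, -0.4, -1.1]
opening: 0.168
grasp_force: 39.3
```

```bash
python3 -c "
from h import *
go((.69,-.03,.32),78)"
```

```text
pos [0.4291 0.2351 0.3236] bearing 50.99 tilt [0.0028 0.0015] turn -0.4714 rad shift [-0.3103 -0.205   0.0036]
```

Call:
send_rows(rows=[0,0,-0.157,0,0,0,1,0,0,-0.157,0,0,0,1,0,0,-0.157,0,0,0,1,0,0,0,-0.031,-0.0205,0,1,0,0,0,-0.031,-0.0205,0,1,0,0,0,-0.031,-0.0205,0,1,0,0,0,-0.031,-0.0205,0,1,0,0,0,-0.031,-0.0205,0,1,0,0,0,-0.031,-0.0205,0,1,0,0,0,-0.031,-0.0205,0,1,0,0,0,-0.031,-0.0205,0,1,0,0,0,-0.031,-0.0205,0,1,0,0,0,-0.031,-0.0205,0,1,0,0,0,0,0,0,1,0,0,0,0,0,0,1])

```text
clock: 6.32
ee_pos: [0.6883, -0.03, 0.3203]
orientation: [[-0.978, 0.209, -0.003], [0.209, 0.978, 0.0], [0.003, -0.0, -1.0]]
wrist_force: [0.3, 0.9, -0.9]
opening: 0.169
grasp_force: 39.3
```

```bash
python3 - <<'E'
from h import *
p,i=snap('wrist','w2'); import pickle; pickle.dump(i,open('w2.pkl','wb')); go((.599,-.011,.32),78)
a=cv2.convertScaleAbs(p[60:360,120:520,::-1],alpha=1.8); cv2.imwrite('pics/w2c.png',cv2.resize(a,None,fx=2,fy=2,interpolation=cv2.INTER_CUBIC))
E
```

```text
pos [ 0.6883 -0.0296  0.3207] bearing 77.99 tilt [-0.0022  0.0004] turn -0.0002 rad shift [ 0.0912 -0.0003  0.0007]
```

View pics/w2c.png

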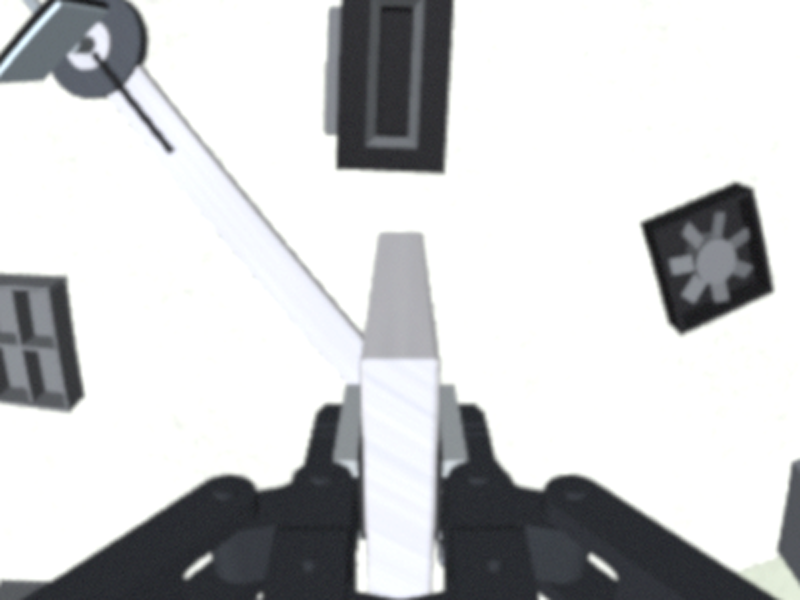

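Dock seen from above. Near flare corners: (363,148), (418,149). Near outer corners: (338,168), (444,172). The held drive hangs straight, with its lower edge at (380,233)-(421,233) and upper edge at (362,358)-(438,358).

```bash
python3 - <<'E'
from h import *; import pickle
i=pickle.load(open('w2.pkl','rb')); s=ctrl.read_state(); R=np.array(s['orientation'])
W=lambda x,y,z:plane('wrist',(120+(x-.5)/2,60+(y-.5)/2),z,i)
for n,a,b,h in [('flare',(363,148),(418,149),.0415),('outer',(338,168),(444,172),.055)]:
    A,B=W(*a,.054)[:2],W(*b,.054)[:2]; d=B-A; d/=np.linalg.norm(d); t=np.degrees(np.arctan2(d[1],d[0])); c=(A+B)/2+h*np.array([-d[1],d[0]])
    print(n,'w',np.linalg.norm(B-A).round(4),'bearing x %.1f'%t,'centre',c.round(4),'near mid',((A+B)/2).round(4))
for e in [((370,10),(363,148)),((421,10),(418,149)),((342,10),(338,168)),((452,10),(444,172))]:
    d=(W(*e[0],.054)-W(*e[1],.054)); print('side bearing-90 %.1f'%(np.degrees(np.arctan2(d[1],d[0]))-90))
for q,z in [((362,358),.288),((438,358),.288),((380,233),.188),((421,233),.188)]: print('drive in tool',(R.T@(W(*q,z)-s['ee_pos'])).round(4))
g=cv2.imread('pics/w2.png',0)
print('rows 20..', g[15:75:1,312:322].mean(1).round().astype(int).tolist())
E
```

```text
flare w 0.0299 bearing x 76.7 centre [ 0.5988 -0.0156] near mid [ 0.6392 -0.0251]
outer w 0.0581 bearing x 75.6 centre [ 0.5974 -0.0137] near mid [ 0.6507 -0.0274]
side bearing-90 74.7
side bearing-90 76.9
side bearing-90 75.8
side bearing-90 75.7
drive in tool [ 0.0351 -0.0079  0.0328]
drive in tool [0.0351 0.0062 0.0328]
drive in tool [ 0.034  -0.0075  0.1328]
drive in tool [0.034  0.0063 0.1328]
rows 20.. [144, 143, 143, 143, 144, 145, 146, 145, 145, 146, 146, 146, 146, 146, 146, 145, 145, 146, 146, 147, 148, 149, 149, 148, 148, 147, 147, 148, 146, 136, 109, 69, 38, 29, 29, 28, 29, 29, 29, 28, 29, 30, 35, 40, 42, 42, 41, 36, 26, 18, 21, 24, 27, 28, 28, 28, 27, 27, 27, 28]
```

```bash
python3 - <<'E'
from h import *; import pickle
i=pickle.load(open('w2.pkl','rb'))
P=lambda u,v:plane('wrist',(u,v),.054,i)[:2]
a=P(317,57.3);b=P(120+391/2,60+148.5/2);print(a,b,(a+b)/2,np.linalg.norm(a-b))
a=P(318.5,45.3);b=P(120+391/2,60+170/2);print(a,b,(a+b)/2,np.linalg.norm(a-b))
go((.598,-.0148,.32),75.8)
E
```

```text
[ 0.55751993 -0.0053489 ] [ 0.63958683 -0.02465279] [ 0.59855338 -0.01500084] 0.08430668044437688
[ 0.54472612 -0.00098451] [ 0.65120647 -0.02717081] [ 0.5979663  -0.01407766] 0.10965303242601135
pos [ 0.6883 -0.0296  0.3207] bearing 77.99 tilt [-0.0022  0.0004] turn 0.0382 rad shift [ 0.0912 -0.0078  0.0007]
```

Call:
send_rows(rows=[0,0,0.038,0,0,0,1,0,0,0,0.03,-0.0025,0,1,0,0,0,0.03,-0.0025,0,1,0,0,0,0.031,-0.0023,0,1,0,0,0,0,0,0.04,1,0,0,0,0,0,0.04,1,0,0,0,0,0,0.03,1,0,0,0,0,0,0.01,1,0,0,0,0,0,0,1,0,0,0,0,0,0,1])

```text
clock: 7.62
ee_pos: [0.5999, -0.0148, 0.2033]
orientation: [[-0.97, 0.245, 0.002], [0.245, 0.97, -0.0], [-0.002, 0.0, -1.0]]
wrist_force: [0.6, 0.7, -1.8]
opening: 0.171
grasp_force: 39.3
```

```bash
python3 -c "
from h import *
go((.5985,-.0143,.1525),75.8); p,i=snap('side','s3'); q,j=snap('scene','c3')
f=lambda a:cv2.resize(a,None,fx=3.3,fy=3.3,interpolation=cv2.INTER_CUBIC)
cv2.imwrite('pics/m3.png',cv2.convertScaleAbs(np.hstack([f(p[120:260,275:395]),f(q[110:250,250:370])])[:,:,::-1],alpha=1.7))"
```

```text
pos [ 0.5999 -0.0148  0.2033] bearing 75.81 tilt [ 0.0021 -0.    ] turn 0.0002 rad shift [0.0014 0.0001 0.0508]
```

View pics/m3.png

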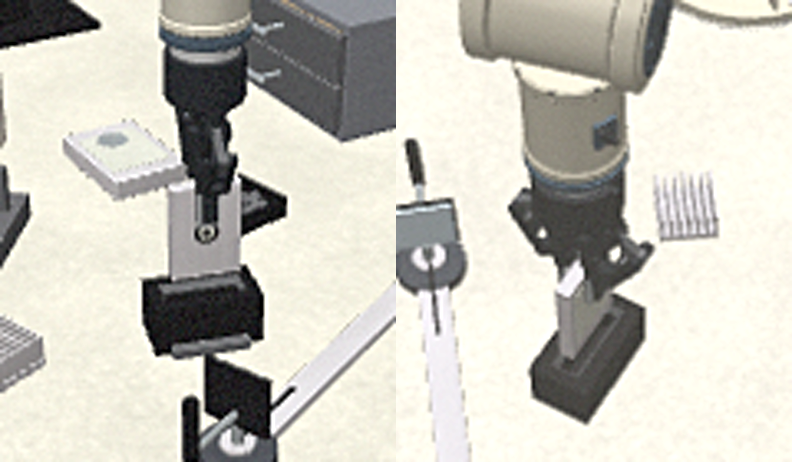

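The drive hangs over the slot, lined up in both views, marker (206,232) facing the mirror. Lowering.

Call:
send_rows(rows=[0,0,0,0.0013,0,0.01,1,0,0,0,0,0,0.008,1,0,0,0,0,0,0.008,1,0,0,0,0,0,0.007,1,0,0,0,0,0,0,1])

```text
clock: 8.35
ee_pos: [0.5975, -0.0146, 0.168]
orientation: [[-0.969, 0.245, -0.001], [0.245, 0.969, 0.0], [0.001, -0.0, -1.0]]
wrist_force: [0.5, -0.0, -1.0]
opening: 0.171
grasp_force: 39.3
```

Call:
send_rows(rows=[0,0,0,0,0,0.006,1,0,0,0,0,0,0.005,1,0,0,0,0,0,0.003,1,0,0,0,0,0,0.0015,1,0,0,0,0,0,0,1,0,0,0,0,0,0,1])

```text
clock: 9.1
ee_pos: [0.598, -0.0146, 0.1535]
orientation: [[-0.969, 0.245, 0.0], [0.245, 0.969, 0.0], [-0.0, 0.0, -1.0]]
wrist_force: [-0.1, -0.2, -1.7]
opening: 0.172
grasp_force: 39.3
```

Call:
send_rows(rows=[0,0,0,0,0,0.001,1,0,0,0,0,0,0,-1,0,0,0,0,0,0,-1,0,0,0,0,0,0,-1,0,0,0,0,0,0,-1,0,0,0,0,0,0,-1,0,0,0,0,0,0,-1,0,0,0,0,0,-0.03,-1,0,0,0,0,0,-0.05,-1,0,0,0,0,0,-0.05,-1,0,0,0,0,0,-0.03,-1,0,0,0,0,0,0,-1])

```text
clock: 10.6
ee_pos: [0.599, -0.0147, 0.3152]
orientation: [[-0.969, 0.245, 0.005], [0.245, 0.969, -0.0], [-0.005, 0.001, -1.0]]
wrist_force: [0.2, -0.6, -0.4]
opening: 0.998
grasp_force: 0.0
```

```bash
python3 - <<'E'
from h import *; import pickle
p,i=snap('wrist','w4'); pickle.dump(i,open('w4.pkl','wb')); q,j=snap('side','s4')
f=lambda a,k:cv2.resize(a,None,fx=k,fy=k,interpolation=cv2.INTER_CUBIC)
cv2.imwrite('pics/m4.png',cv2.convertScaleAbs(np.hstack([f(p[120:320,230:430],2),f(q[170:270,310:410],4)])[:,:,::-1],alpha=1.7))
go((.466,-.2265,.25),-65)
E
```

```text
pos [ 0.5976 -0.0146  0.3119] bearing 75.80 tilt [-0.0004  0.0001] turn 2.4575 rad shift [-0.2088  0.1364  0.0619]
```

View pics/m4.png

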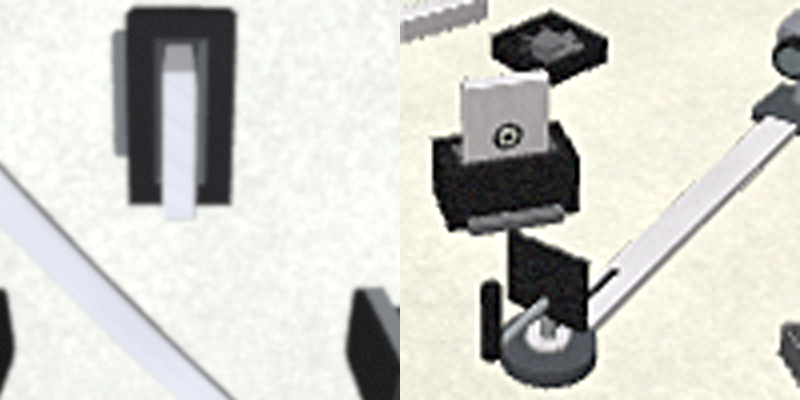

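Drive seated: upright, centred in the dock, marker toward the mirror at side full-pixel (337,204). I'll check the depth numerically and refine the mirror axis from the earlier wrist view: pointer (95,55)-(172,150), ring centre (85,45).

```bash
python3 - <<'E'
from h import *; import pickle
i=vision.camera_info('side'); b=np.radians(75.8); ex=np.array([np.cos(b),np.sin(b)])
m=np.array([*(np.array([.5983,-.0147])-.0075*ex),.07])
for dz in (0,.01):
    c=np.array(i['R'])@(m+[0,0,dz])+i['t']; q=np.array(i['camera_matrix'])@c; print('exp marker px',(q[:2]/q[2]).round(1))
k=pickle.load(open('w2.pkl','rb')); W=lambda x,y,z:plane('wrist',(120+(x-.5)/2,60+(y-.5)/2),z,k)[:2]
a,t=W(95,55,.0205),W(172,150,.0205); d=(t-a)/np.linalg.norm(t-a); print('axis via tip',(t-.092*d).round(4),'dir %.1f'%np.degrees(np.arctan2(d[1],d[0])),'ring',W(85,45,.025).round(4))
for ax in [np.array([.528,-.1975]),t-.092*d]:
    v=m[:2]-ax; B=np.degrees(np.arctan2(v[1],v[0])); r=24.9; th=(B-r)/2; f=np.radians(180+r+th); f0=np.radians(180+r)
    print('bearing',B.round(1),'mirror deg',th.round(2),'knob0',(ax+.07*np.array([np.cos(f0),np.sin(f0)])).round(4),'knob end',(ax+.07*np.array([np.cos(f),np.sin(f)])).round(4))
E
```

```text
exp marker px [336.5 203.9]
exp marker px [336.5 201.3]
axis via tip [ 0.5283 -0.1996] dir 26.0 ring [ 0.5286 -0.1988]
bearing 68.7 mirror deg 21.9 knob0 [ 0.4645 -0.227 ] knob end [ 0.4801 -0.2485]
bearing 69.0 mirror deg 22.05 knob0 [ 0.4648 -0.2291] knob end [ 0.4805 -0.2507]
```

Call:
send_rows(rows=[0,0,0.1755,0,0,0,-1,0,0,0.1755,0,0,0,-1,0,0,0.1755,0,0,0,-1,0,0,0.1755,0,0,0,-1,0,0,0.1755,0,0,0,-1,0,0,0.1755,0,0,0,-1,0,0,0.1755,0,0,0,-1,0,0,0.1755,0,0,0,-1,0,0,0.1755,0,0,0,-1,0,0,0.1755,0,0,0,-1,0,0,0.1755,0,0,0,-1,0,0,0.1755,0,0,0,-1,0,0,0.1755,0,0,0,-1,0,0,0.1755,0,0,0,-1,0,0,0,0,0,0,-1])

```text
clock: 12.58
ee_pos: [0.5972, -0.0146, 0.3106]
orientation: [[0.906, 0.424, -0.003], [0.424, -0.906, 0.0], [-0.003, -0.001, -1.0]]
wrist_force: [0.1, -0.3, -0.0]
opening: 1.0
grasp_force: 0.0
```

```bash
python3 -c "
from h import *
go((.465,-.228,.25),-65)"
```

```text
pos [ 0.5972 -0.0146  0.3106] bearing -64.91 tilt [-0.0029  0.0001] turn 0.0016 rad shift [-0.21    0.1375  0.0606]
```

Call:
send_rows(rows=[0,0,0,-0.035,0.023,0,-1,0,0,0,-0.035,0.023,0,-1,0,0,0,-0.035,0.023,0,-1,0,0,0,-0.035,0.023,0,-1,0,0,0,-0.035,0.023,0,-1,0,0,0,-0.035,0.0225,0,-1,0,0,0,0,0,0.03,-1,0,0,0,0,0,0.03,-1,0,0,0,0,0,0,-1,0,0,0,0,0,0,-1])

```text
clock: 13.82
ee_pos: [0.4661, -0.2281, 0.2529]
orientation: [[0.905, 0.425, 0.0], [0.425, -0.905, -0.0], [0.0, 0.0, -1.0]]
wrist_force: [0.1, -0.4, 0.7]
opening: 0.998
grasp_force: 0.0
```

```bash
python3 - <<'E'
from h import *; import pickle
go((.465,-.228,.15),-65)
p,i=snap('wrist','w5'); pickle.dump(i,open('w5.pkl','wb'))
a=cv2.convertScaleAbs(p[150:400,160:480,::-1],alpha=1.7); cv2.imwrite('pics/w5c.png',cv2.resize(a,None,fx=2.3,fy=2.3,interpolation=cv2.INTER_CUBIC))
k=np.array([.465,-.228,.11]);c=np.array(i['R'])@k+i['t'];r=np.arctan2(np.hypot(*c[:2]),c[2]);u=c[:2]/np.hypot(*c[:2])*r*i['camera_matrix'][0][0]+np.array(i['camera_matrix'])[:2,2];print('exp px in crop',((u-[160,150])*2.3).round())
E
```

```text
pos [ 0.4661 -0.2281  0.2529] bearing -64.86 tilt [ 0. -0.] turn 0.0025 rad shift [-0.0009 -0.0006  0.1029]
exp px in crop [364. 159.]
```

View pics/w5c.png

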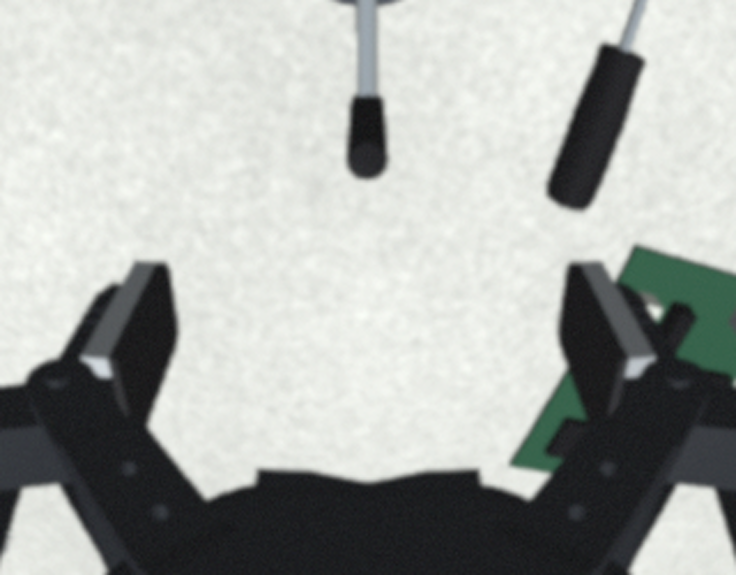

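Knob top at crop (367,160), against an expected (364,159): well centred. Descending and pinching.

Call:
send_rows(rows=[0,0,0,-0.001,0,0.04,-1,0,0,0,0,0,0.04,-1,0,0,0,0,0,0.022,-1,0,0,0,0,0,0,-1,0,0,0,0,0,0,1,0,0,0,0,0,0,1,0,0,0,0,0,0,1,0,0,0,0,0,0,1,0,0,0,0,0,0,1,0,0,0,0,0,0,1,0,0,0,0,0,0,1], force=30)

```text
clock: 15.25
ee_pos: [0.4651, -0.2287, 0.1509]
orientation: [[0.906, 0.423, 0.001], [0.423, -0.906, -0.0], [0.0, 0.001, -1.0]]
wrist_force: [-1.7, 0.2, 6.8]
opening: 0.151
grasp_force: 29.8
```

```bash
python3 - <<'E'
from h import *
go((.4803,-.2497,.151),-43)
# chords of 5.5 deg arc on 70 mm circle, in tool axes (tool x = toward axis at start of step)
a=np.radians(5.5); print('per step tool x %.4f, world-tangential %.4f'%(.07*(1-np.cos(a)),.07*np.sin(a)))
E
```

```text
pos [ 0.4651 -0.2287  0.1509] bearing -64.97 tilt [ 0.0006 -0.0004] turn -0.3834 rad shift [-0.005   0.0254 -0.0001]
per step tool x 0.0003, world-tangential 0.0067
```

Call:
send_rows(rows=[0,0,-0.048,0.0001,0.0034,0,1,0,0,-0.048,0.0001,0.0034,0,1,0,0,-0.048,0.0001,0.0034,0,1,0,0,-0.048,0.0001,0.0034,0,1,0,0,-0.048,0.0001,0.0034,0,1,0,0,-0.048,0.0001,0.0034,0,1,0,0,-0.048,0.0001,0.0034,0,1,0,0,-0.048,0.0001,0.0034,0,1,0,0,0,0,0,0,1,0,0,0,0,0,0,1,0,0,0,0,0,0,1])

```text
clock: 16.62
ee_pos: [0.4811, -0.2502, 0.1509]
orientation: [[0.682, 0.732, 0.0], [0.732, -0.682, 0.0], [0.0, 0.0, -1.0]]
wrist_force: [-0.9, 2.5, 7.0]
opening: 0.154
grasp_force: 29.8
```

```bash
python3 - <<'E'
from h import *
go((.4803,-.2497,.151),-43)
ax=np.array([.5283,-.1988]); s=ctrl.read_state(); v=ax-s['ee_pos'][:2]; print('knob bearing - rail: %.2f deg, r %.4f'%(np.degrees(np.arctan2(v[1],v[0]))-25.2,np.linalg.norm(v)),s['wrist_force'],s['torque'],s['grasp_force'])
i=vision.camera_info('wrist'); p,i=snap('wrist','w6')
q,j=snap('side','s6'); g,j2=snap('scene','c6')
# expected pointer tip pixel in side/scene for bearing 69
for n,im,c in [('side',q,vision.camera_info('side')),('scene',g,vision.camera_info('scene'))]:
    K,R,t=map(np.array,(c['camera_matrix'],c['R'],c['t'])); res=[]
    gray=cv2.GaussianBlur(cv2.cvtColor(im,cv2.COLOR_RGB2GRAY),(3,3),0)
    for B in range(21,100,3):
        d=np.array([np.cos(np.radians(B)),np.sin(np.radians(B))]); vals=[]
        for r in (.065,.072,.079,.086):
            X=R@np.array([*(ax+r*d),.022])+t; u=K@X; u=u[:2]/u[2]; vals.append(int(cv2.getRectSubPix(gray,(1,1),tuple(map(float,u)))[0,0]))
        res.append((B,sum(vals)//4))
    print(n,res)
E
```

```text
pos [ 0.4811 -0.2502  0.1509] bearing -42.98 tilt [0.0003 0.0001] turn 0.0004 rad shift [-0.0002 -0.0009 -0.0001]
knob bearing - rail: 22.22 deg, r 0.0698 [-0.91028074  2.53699479  7.02781049] [ 0.29983774  0.2438901  -0.03604189] 29.8121577501297
side [(21, 133), (24, 128), (27, 92), (30, 38), (33, 23), (36, 24), (39, 25), (42, 26), (45, 27), (48, 26), (51, 24), (54, 21), (57, 23), (60, 23), (63, 23), (66, 20), (69, 16), (72, 17), (75, 22), (78, 24), (81, 22), (84, 22), (87, 24), (90, 23), (93, 29), (96, 53), (99, 81)]
scene [(21, 143), (24, 143), (27, 142), (30, 142), (33, 141), (36, 138), (39, 140), (42, 147), (45, 149), (48, 148), (51, 147), (54, 148), (57, 149), (60, 149), (63, 149), (66, 138), (69, 97), (72, 92), (75, 130), (78, 147), (81, 148), (84, 147), (87, 147), (90, 146), (93, 145), (96, 144), (99, 145)]
```

The scene picture puts the pointer at about 70.7° and the marker at 69°, roughly 5 mm sideways, well inside 20 mm. Holding still and handing in.

```bash
python3 -c "
from h import *
print(workorder.finish_job())"
```

```text
the job is handed in; nothing more can be done
None
```

The drive is seated in the dock with its marker towards the mirror, and I handed the job in at about 17 s still holding the knob, with the pointer about 5 mm off the marker (20 mm allowed); the hand-in returned no verdict.

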